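Extend a probe mast by one hole and stand it up

TASK

Get the test probe mast ready: first slide the jig block to the end of its rail that the black fuse holder base leaves free. Then, with the mast still lying down, press its red snap button flush, push the telescoping tube out to the very next hole so that the button springs fully up again, and finally swing the mast upright to its stop and let go. Do not disturb the things lying around it.

Things in the scene. Friction and masses are not known exactly. Their poses are not given: they have to be found in the camera images.
- station: Fixed T-shaped dark steel base plate, 6 mm thick; place and yaw vary. Origin on the table; +y is the way the lying mast points, +x runs along the slide rail, z up. In this frame (mm): the mast's hinge is at y -120, a black saddle under the lying mast at y -20, the rail centred on y 120.
- hinge (a point): Centre of the mast's hinge on the zinc foot, 52 mm above the table, 120 mm from the station's origin along its -y. The hinge axis runs along the station's x. The foot's two ears reach 26 mm to either side and 66 mm high.
- rail_mid (a point): Middle of the steel slide rail's top, straight in front of the mast, 16 mm above the table. The rail is 24 mm wide and runs 125 mm to either side along the station's x, with a stop at each end.
- jig (a joint): Slide of the aluminium jig block, m, along the station's +x; 0 straight in front of the mast, travel -0.08 to 0.08 (stops). Starts within 15 mm of 0, barring the tube: its near face is 12 mm beyond the probe tip. Block 50 mm along the rail, 76 deep (station y 92 to 168), 16 to 61 mm above the table. Friction 2 N, no catch.
- jig_handle (a point): Point on the axis of the block's upright steel handle, 85 mm above the table. The handle is a post of 18 mm diameter from 61 mm to 106 mm above the table with a black ball of 24 mm diameter centred at 108 mm; push it sideways to slide the block.
- mast (a joint): Hinge of the mast, rad, about the station's +x: 0 lying level, 1.6 upright at its stop. Fixed outer tube aluminium, 36 wide, 30 high, from 18 mm behind the hinge to 142 mm beyond, its axis level with the hinge when lying. Hinge friction 0.2 N m: let go within about 0.5 rad of upright it stays, lower it falls. Lifting at the head takes up to 4 N.
- tube (a joint): Extension of the inner tube, m, outwards along the mast: 0 first hole (start), 0.045 next hole, 0.09 third and last; play 1.5 mm, friction 1.5 N. Holes are brass-rimmed black rounds on top. It slides once the button is down 6.5 mm; between holes the button stays down by itself and springs up and locks at the next hole, but held down over a hole it slides on past.
- snap (a joint): Spring snap button, m: 0 fully up (locked when over a hole), 0.008 pressed flush with the runner's top (end of travel). Needs about 2 N to start and 6 N to be flush. Pressed along the mast's own downward direction.
- snap_top (a point): Centre of the top face of the red button, 24 x 24 mm, standing 8 mm proud of the blue runner when up (83.5 mm above the table when the mast lies). It moves with the tube. Towards the foot the blue runner reaches 23 mm from the button's centre.
- ledge_face (a point): Foot of the blue runner's upright ledge, on the face towards the button, level with the runner's top (75.5 mm above the table when lying). Ledge 46 wide, 8 thick, 16 high (to 91.5 mm); its face is 15 mm from the button's centre, on the probe side: a finger that presses the button can push the tube out against it.
- head (a point): Centre of the orange round head near the end of the tube: a disc of 30 mm diameter, 30 mm wide across the mast, its axis parallel to the hinge (station x). It lies 165 mm + extension from the hinge axis, on the mast's centre line. It can be pinched across its flat faces, and pivots in the grip as the mast swings.
- probe_tip (a point): End of the brass probe tip, 12 mm diameter, 35 mm beyond the head's centre: 200 mm + extension from the hinge axis.
- holder: Black nylon fuse holder base, loose, 80 x 50 mm, 57 mm high with its copper clips (body 42 mm), origin at the centre of its underside, long side along its x. It stands behind one end of the rail, partly in the block's way, about 118 mm to one side (station x) of the rail's middle.
- busbar: Flat loose brass busbar 80 x 40 x 6 mm, origin at the centre of its underside, behind the other end of the rail; the block passes over it freely.
- fuse_a: Yellow square ceramic fuse with blade ends, loose, 100 long (its y) x 36 wide x 36 high, origin at the centre of its underside.
- fuse_b: The second, same fuse.
- spare_foot: Loose spare zinc mounting foot, 56 x 80 mm (x, y), 50 high, origin at the centre of its underside.
- cleaner: Blue cleaner bottle, loose, 52 mm diameter, 140 high, origin at the centre of its underside.
- driver: Loose screwdriver about 180 mm long lying along its x, about 30 mm high, behind the foot.

How it is judged:
On the way, in this order (a step that is already met when the one before it is completed fails the run):
1. the jig block is at the free end of its rail, with the tube not yet extended ((value of joint jig above 0.072 m or value of joint jig below -0.072 m) and value of joint tube below 0.006 m), for 0.1 s.
2. the red button is pressed flush while the mast lies (value of joint snap above 0.007 m and value of joint mast below 0.1 rad), for 0.05 s.
3. the tube is out at the second hole with the button sprung up, the mast still lying (value of joint tube between 0.042 and 0.048 m and value of joint snap below 0.0015 m and value of joint mast below 0.1 rad), for 0.1 s.
4. the mast stands upright (value of joint mast above 1.5 rad), for 0.2 s.
At the end, for the whole second after the job is handed in: The jig block stands within 8 mm of the end of its travel; the tube is locked in the second hole (extension 42 to 48 mm, button up to within 1.5 mm); the mast is upright (hinge over 1.5 rad) and at rest; no bystander is 15 mm or more from where it began ((value of joint jig above 0.072 m or value of joint jig below -0.072 m) and value of joint tube between 0.042 and 0.048 m and value of joint snap below 0.0015 m and value of joint mast above 1.5 rad and velocity of joint mast between -0.1 and 0.1 rad/s and distance of each of holder, busbar, fuse_a, fuse_b, spare_foot, cleaner, driver from where it was at the start of the episode below 0.015 m); the robot touches nothing.
It fails at once if a thing lying around the station was shoved 15 mm or more (distance of any of holder, busbar, fuse_a, fuse_b, spare_foot, cleaner, driver from where it was at the start of the episode above 0.015 m).
It also fails if it takes over 58 s, if anything falls off the work surface, if the arm or the gripper's body presses on something with over 40 N, if the wrist force passes 120 N, or if a joint passes its speed limit or range.

ROBOT

A 6-joint arm with a two-finger parallel gripper is mounted at the origin on the work surface. World frame = base frame: x ahead of the robot, y to its left, z up, the work surface at z = 0. Lengths are in m, angles in rad, forces in N, time in s.
With the tool pointing down it reaches from about 0.275 to 0.875 m from the base axis. Payload 12.5 kg.
Tool frame: the origin (TCP) lies between the finger pads; the fingertips stand 11 mm ahead of it and the grasp point (between the pads) lies 8 mm behind it; z points along the fingers, y is the line along which they close (so a half turn about z gives the same grasp; the last joint's range is limited). The gripper opens to 85 mm and grips with 20 to 120 N. Pads are 22 mm wide; open, the fingers measure 114 mm over their backs; the gripper's body (76 mm by 85 mm) begins 54 mm behind the grasp point. The pads swing forward as they close: fully open they stand 13 mm farther back than shut.
Start: joints at [-1.423, 0.351, 1.652, -0, 1.139, -0.085], TCP at [0.127, -0.535, 0.242] pointing down, gripper open.
Joint ranges: [-2.75, 2.75], [-0.79, 2.1], [0.01, 2.65], [-1.57, 4.71], [0.07, 3.14], [-2.87, 2.87]. Speed limits (rad/s): [2.22, 2.22, 2.79, 3.14, 3.14, 3.14].

INTERFACE

Orientations are given as a unit quaternion [w, x, y, z].
In Python, from plant import readout, viewer, sign_off gives the robot as it stands.
- The arm moves only by the shell command python3 -m handwheel 'ROWS' [FORCE]. ROWS is JSON, a list of rows, each a list of 3 entries, a list of its own where there are three numbers: the turn, a rotation vector about the tool's x, y, z normalised to -1 to 1, where 1 is 90 degrees, then the shift along the tool's x, y, z normalised to -1 to 1, where 1 is 0.1 m, then the closure, from -1 (fully open) to 1 (shut). In form: [[[rx, ry, rz], [x, y, z], claw], ...]. A call has 1 to 12 rows; each row is the pose to reach, as a shift and turn from the pose commanded when the call began, along the tool's axes at that moment; what a row does not reach only later rows make up. A row lasts 1/12 s, in which the tool goes at most 41.7 mm and 7.16 degrees, less where a joint would pass 70% of its speed; a pose out of reach is approached as far as the arm can. A call with a number of a shift or a turn outside -1 to 1 is refused whole. A call with a gripper value outside its range is refused whole. The fingers move at their own pace and stop on an object; FORCE is the grip in N (left out, the last holds). Time passes only in rows, so rows that repeat a pose let the fingers close. It gives the time, the measured TCP pose, the force, the opening and the grip force at its end, in the units of the state.
- readout.read_state(): the state, without advancing time (a new reading comes with each control period).
- viewer.grab_frame(name): name is "scene" or "top"; returns (picture, depth): 480x640x3 uint8, blue, green, red; 480x640 float32, m along the optical axis (not along the pixel's ray), 0 where there is no reading.
- viewer.get_calibration(name): a dict with "mtx" (3x3 intrinsics, pixels), "R" (3x3) and "t" (3): a world point X has camera coordinates R X + t. Camera axes: x right, y down, z forward; pixel columns grow to the right and rows downward; lengths in m; the calibration is good to about 2 mm. A picture is of the moment at which its call begins. get_calibration takes no time and is no camera call.
- sign_off(): hands the job in; it is judged then, once.
Trained networks look in the newest picture that a camera, given by its name, has taken for a name from the list of things; names that differ only in an ending like _2 or _b are one class to them, and where a whole thing is asked for, a point or a joint stands for the part that bears it (a point fixed in the world has none). Each returns a list of dicts, best first, with "confidence" (0 to 1); they miss things now and then, are a little off and sometimes report something else, mostly with a low value. They report only what shows in the picture. A call takes as long as a camera call.
- viewer.boxes_of(label, camera): "rect" ([centre column, centre row, width, height] in pixels, round what is visible of it).
The state is a dict: "time": time; "qpos": joint angles; "qvel": joint speeds; "effort": joint torques, N m; "tcp_pos": TCP position; "tool_rot": TCP orientation; "ft_force": force on the tool from outside, world axes, zero at the start; "moment": the same for the moment, N m; "gripper_width": finger opening in m; "gripper_force": force on a finger pad.
Only numpy, scipy, OpenCV 4.12 (cv2) and the standard library are available. Lean on these libraries where they do the work, as an engineer would, in place of code of your own. Each camera call takes 0.05 s, during which the arm holds its last target. There are 200 camera calls.

## Working session

There is one attempt and no reset: what is moved stays moved. The work goes in short steps, Python scripts to look and compute and a shell command to move; the robot and the scene stay as the last step left them, time stands still between calls to the robot, and variables do not carry over. Pictures are saved under pics/ and viewed, at most 10 in all, crops included, and the job is handed in when it is done.

```bash
ls; mkdir -p pics
cat > h.py <<'E'
import numpy as np,cv2
from plant import readout,viewer
def grab(n,save=None):
    p,d=viewer.grab_frame(n)
    if save: cv2.imwrite('pics/'+save,p)
    return p,d
def world(n,u,v,d):
    c=viewer.get_calibration(n);K,R,t=map(np.array,(c['mtx'],c['R'],c['t']))
    return R.T@((np.linalg.inv(K)@np.array([u,v,1.]))*d-t.ravel())
def pix(n,X):
    c=viewer.get_calibration(n);K,R,t=map(np.array,(c['mtx'],c['R'],c['t']))
    q=K@(R@np.array(X)+t.ravel());return q[:2]/q[2]
E
python3 - <<'E'
from h import *
for n in('top','scene'):
    p,d=grab(n,n+'1.png')
    c=viewer.get_calibration(n);print(n,'cam',-np.array(c['R']).T@np.array(c['t']).ravel())
    for l in ['snap_top','head','jig_handle','jig','ledge_face','holder','busbar','cleaner','fuse_a','spare_foot','driver','hinge','probe_tip']:
        for b in viewer.boxes_of(l,n)[:2]:
            u,v,w,h=b['rect'];dd=d[int(v),int(u)]
            print(l,round(b['confidence'],2),np.round(b['rect']),np.round(world(n,u,v,dd),3))
E
```

```text
pics
top cam [ 0.4332698  -0.03142689  0.86427344]
snap_top 0.5 [404. 232.  10.  18.] [ 0.576 -0.165  0.085]
snap_top 0.5 [259. 209.  29.  37.] [0.649 0.114 0.004]
head 0.75 [369. 236. 101.  45.] [ 0.575 -0.103  0.065]
jig_handle 0.58 [290. 255.  46.  34.] [0.537 0.04  0.11 ]
jig 0.67 [291. 256.  44.  34.] [0.536 0.04  0.11 ]
jig 0.18 [403. 232.  11.  16.] [ 0.577 -0.163  0.085]
ledge_face 0.85 [368. 238.  99.  37.] [ 0.571 -0.1    0.068]
ledge_face 0.63 [291. 256.  48.  36.] [0.537 0.04  0.11 ]
holder 0.65 [281. 326.  36.  48.] [0.413 0.069 0.016]
busbar 0.87 [259. 207.  23.  38.] [0.651 0.113 0.007]
busbar 0.71 [404. 233.  13.  16.] [ 0.575 -0.165  0.084]
cleaner 0.73 [392. 182.  28.  43.] [ 0.667 -0.145  0.103]
fuse_a 0.79 [357. 294.  45.  26.] [ 0.469 -0.078  0.036]
fuse_a 0.74 [413. 283.  50.  22.] [ 0.488 -0.184  0.036]
spare_foot 0.57 [336. 203.  44.  32.] [ 0.655 -0.043  0.01 ]
driver 0.91 [476. 214.  44.  84.] [ 0.619 -0.318  0.024]
driver 0.2 [368. 238.  95.  36.] [ 0.57  -0.101  0.069]
hinge 0.59 [355. 260. 171. 123.] [ 0.539 -0.079  0.006]
hinge 0.53 [404. 231.  17.  15.]
[... 398 characters left out ...]
 0.005]
ledge_face 0.66 [293. 239.  98.  55.] [ 0.573 -0.089  0.066]
holder 0.79 [423. 263.  45.  52.] [0.441 0.089 0.044]
busbar 0.58 [350. 357.  59.  46.] [0.657 0.124 0.006]
cleaner 0.59 [221. 250.  35.  84.] [ 0.694 -0.124  0.083]
fuse_a 0.83 [297. 222.  29.  31.] [ 0.498 -0.162  0.034]
fuse_a 0.68 [340. 242.  41.  33.] [ 0.487 -0.059  0.034]
spare_foot 0.98 [275. 299.  60.  51.] [ 0.673 -0.02   0.035]
spare_foot 0.53 [292. 240.  95.  56.] [ 0.577 -0.086  0.066]
driver 0.69 [194. 228.  61.  52.] [ 0.633 -0.306  0.014]
driver 0.17 [292. 242.  96.  61.] [ 0.578 -0.085  0.064]
hinge 0.89 [317. 278. 174. 137.] [ 0.564 -0.038  0.005]
probe_tip 0.61 [292. 239.  95.  59.] [ 0.574 -0.089  0.066]
```

Run:
```python
import cv2
a=cv2.imread('pics/top1.png')[150:370,210:510];cv2.imwrite('pics/t1c.png',cv2.resize(a,(800,587),interpolation=cv2.INTER_CUBIC))
```

```text
(no output)
```

View pics/t1c.png

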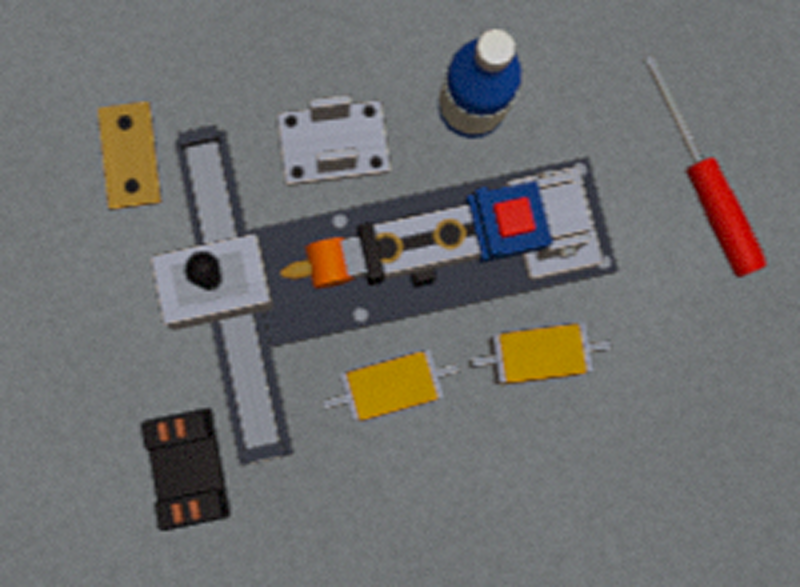

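The top view shows the mast pointing left (world +y), with the jig handle at about crop (203,270), the button at (515,215) and the head at (328,262). The holder is at the lower rail end, around (185,470), so the free end is the upper one (world +x, station +x).

```bash
cat >> h.py <<'E'
def onplane(n,u,v,z):
    a=world(n,u,v,.3);b=world(n,u,v,1.);s=(z-a[2])/(b[2]-a[2]);return a+s*(b-a)
def blob(p,lo,hi,roi):
    h=cv2.cvtColor(p,cv2.COLOR_BGR2HSV);m=cv2.inRange(h,np.array(lo),np.array(hi))
    k=np.zeros_like(m);x0,y0,x1,y1=roi;k[y0:y1,x0:x1]=m[y0:y1,x0:x1];
    n,l,s,c=cv2.connectedComponentsWithStats(k);i=1+np.argmax(s[1:,4]);return c[i],s[i],l==i
E
python3 - <<'E'
from h import *
p=cv2.imread('pics/top1.png')
c,s,_=blob(p,(0,150,100),(6,255,255),(380,210,430,250));B=onplane('top',*c,.0835);print('button',c,s,B)
c,s,_=blob(p,(7,150,100),(17,255,255),(315,230,345,265));H=onplane('top',*c,.062);print('head',c,s,H)
e1=onplane('top',286.9,200.6,.016);e2=onplane('top',309.4,320.6,.016);print('rail',e1,e2,np.linalg.norm(e1-e2))
d=(H-B)[:2];d/=np.linalg.norm(d);r=(e1-e2)[:2];r/=np.linalg.norm(r)
print('mast yaw of +y',np.degrees(np.arctan2(*d[::-1])),'x',np.degrees(np.arctan2(*r[::-1])),'BH',np.linalg.norm((H-B)[:2]))
yaw=np.arctan2(d[1],d[0]);m=(e1+e2)[:2]/2
hin=H[:2]-.165*d;print('hinge',hin,'rail from hinge',(m-hin)@d)
ball=onplane('top',210+203/2.667,150+268/2.667,.112);print('ball',ball)
fx=np.array([d[1],-d[0]]);o=hin+.12*d;print('origin',o,'ball stn',(ball[:2]-o)@fx,(ball[:2]-o)@d)
for z in (0,):
  print(readout.read_state())
E
```

```text
button [402.37681159 231.        ] [396 225  14  13 138] [ 0.57941507 -0.16188425  0.0835    ]
head [332.30909091 247.77727273] [325 239  17  19 220] [ 0.55560787 -0.03332417  0.062     ]
rail [0.66127501 0.05496439 0.016     ] [0.42261421 0.01474463 0.016     ] 0.24202604231526445
mast yaw of +y 100.49138042304168 x 9.565758150158212 BH 0.13074584757522786
hinge [ 0.58565233 -0.19556576] rail from hinge 0.23452680517497318
ball [0.54561942 0.04769836 0.112     ]
origin [ 0.56380182 -0.07757188] ball stn 0.004931722783458712 0.1264867969187856
{'time': 1.4, 'qpos': array([-1.42261693e+00,  3.50717670e-01,  1.65178693e+00,  2.62940125e-05,
        1.13912422e+00, -8.45780400e-02]), 'qvel': array([ 5.07307775e-04,  4.00919310e-05,  1.71442337e-03, -3.10953028e-04,
       -2.25636600e-04, -1.28186004e-03]), 'effort': array([ 1.58284915e-04, -5.06026769e+01, -2.91641128e+01, -7.42148359e-05,
        6.88267264e-04,  6.22740131e-06]), 'tcp_pos': array([ 0.12690433, -0.53514495,  0.24228485]), 'tool_rot': array([-1.84554853e-05,  9.93236275e-01,  1.16110727e-01,  1.13598435e-05]), 'ft_force': array([-0.09186404, -0.50326268,  0.57594443]), 'moment': array([-0.01232767,  0.03595553,  0.00667068]), 'gripper_force': 0.0, 'gripper_width': 0.08527341805167625}
```

```bash
for i in 1 2 3 4 5; do :; done
python3 -m handwheel '[[[0,0,0],[1,-0.946,0],1],[[0,0,0],[1,-0.946,0],1],[[0,0,0],[1,-0.946,0],1],[[0,0,0],[1,-0.946,0],1]]'
python3 -m handwheel '[[[0,0,0],[1,-0.946,0],1],[[0,0,0],[1,-0.946,0],1],[[0,0,0],[1,-0.946,0],1],[[0,0,0],[1,-0.946,0],1]]'
python3 -m handwheel '[[[0,0,0],[1,-0.946,0],1],[[0,0,0],[1,-0.946,0],1],[[0,0,0],[1,-0.946,0],1],[[0,0,0],[1,-0.946,0],1]]'
python3 -m handwheel '[[[0,0,0],[1,-0.946,0],1],[[0,0,0],[1,-0.946,0],1],[[0,0,0],[1,-0.946,0],1],[[0,0,0],[1,-0.946,0],1]]'
python3 -m handwheel '[[[0,0,0],[1,-0.946,0],1],[[0,0,0],[1,-0.946,0],1],[[0,0,0],[1,-0.946,0],1],[[0,0,0],[1,-0.946,0],1]]'
cat >> h.py <<'E'
from scipy.spatial.transform import Rotation as Ro
def delta(x,y,z,yaw):
    "shift (units) and turn about tool z (units) to world point with tool x at yaw deg, tool down"
    s=readout.read_state();q=s['tool_rot'];R=Ro.from_quat([*q[1:],q[0]])
    T=Ro.from_matrix(np.column_stack([[np.cos(a),np.sin(a),0] for a in(np.radians(yaw),np.radians(yaw-90))]+[[0,0,-1]]))
    print('t',s['time'],'tcp',np.round(s['tcp_pos'],4),'F',np.round(s['ft_force'],1),'shift',np.round(R.inv().apply(np.array([x,y,z])-s['tcp_pos'])/.1,3),'turn',np.round((R.inv()*T).as_rotvec()/(np.pi/2),3),'w',round(s['gripper_width'],4))
E
python3 -c "
from h import *
delta(.5062,.0408,.085,100)"
```

```text
time: 1.73
tcp_pos: [0.204, -0.4163, 0.2422]
tool_rot: [-0.001, 0.993, 0.117, 0.0]
ft_force: [-0.4, -1.1, 0.3]
gripper_width: 0.0386
gripper_force: 0.0
time: 2.07
tcp_pos: [0.2793, -0.3015, 0.2424]
tool_rot: [-0.0, 0.993, 0.117, 0.0]
ft_force: [0.5, -0.8, 0.0]
gripper_width: -0.0002
gripper_force: 0.0
time: 2.4
tcp_pos: [0.355, -0.1865, 0.2425]
tool_rot: [-0.0, 0.993, 0.117, 0.0]
ft_force: [-0.3, -0.7, 0.2]
gripper_width: 0.0002
gripper_force: 0.0
time: 2.73
tcp_pos: [0.4309, -0.0713, 0.2426]
tool_rot: [-0.0, 0.993, 0.117, 0.001]
ft_force: [-0.5, -1.1, -0.3]
gripper_width: -0.0002
gripper_force: 0.0
time: 3.07
tcp_pos: [0.5065, 0.0441, 0.2424]
tool_rot: [-0.0, 0.993, 0.117, 0.001]
ft_force: [0.0, -0.3, -0.6]
gripper_width: 0.0001
gripper_force: 0.0
t 3.0667 tcp [0.5065 0.0441 0.2424] F [ 0.  -0.3 -0.6] shift [-0.013  0.032  1.574] turn [ 0.001 -0.001 -0.961] w 0.0001
```

```bash
python3 -m handwheel '[[[0,0,-0.96],[-0.05,0.03,0],1],[[0,0,-0.96],[-0.05,0.03,0.2],1],[[0,0,-0.96],[-0.05,0.03,0.3],1],[[0,0,-0.96],[-0.05,0.03,0.5],1],[[0,0,-0.96],[-0.05,0.03,0.7],1],[[0,0,-0.96],[-0.05,0.03,0.8],1],[[0,0,-0.96],[-0.05,0.03,0.8],1],[[0,0,-0.96],[-0.05,0.03,0.8],1],[[0,0,-0.96],[-0.05,0.03,0.8],1],[[0,0,-0.96],[-0.05,0.03,0.8],1],[[0,0,-0.96],[-0.05,0.03,0.8],1],[[0,0,-0.96],[-0.05,0.03,0.8],1]]' | head -2
python3 - <<'E'
from h import *
delta(.5042,.0405,.085,100)
p,d=grab('top','top2.png');grab('scene','scene2.png')
cv2.imwrite('pics/s2c.png',cv2.resize(cv2.imread('pics/scene2.png')[150:400,150:483],(800,600),interpolation=cv2.INTER_CUBIC))
E
```

```text
time: 4.07
tcp_pos: [0.5002, 0.036, 0.1623]
t 4.0667 tcp [0.5002 0.036  0.1623] F [-0.2  0.1 -0.8] shift [0.038 0.047 0.773] turn [ 0.     0.    -0.004] w 0.0001
```

View pics/s2c.png

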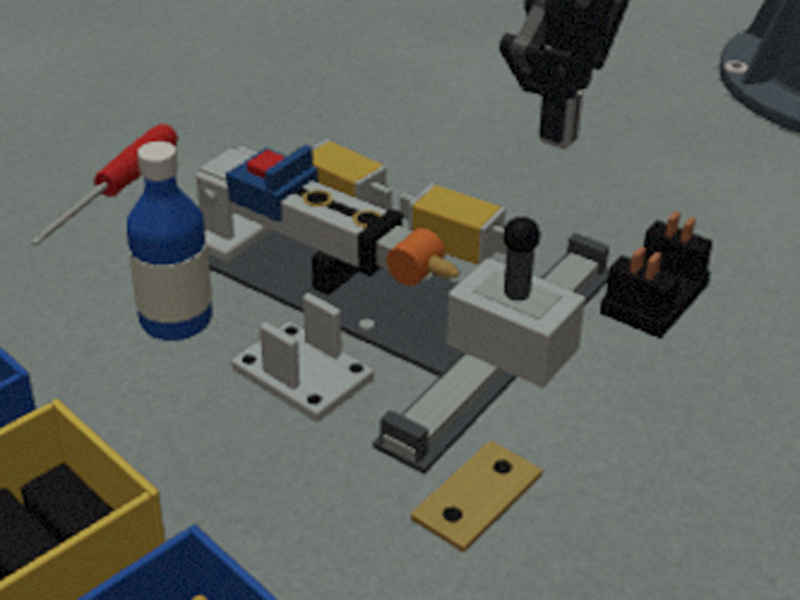

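The scene view confirms it: the closed fingers at about (560,115) sit on the holder side of the handle post (520,260), and the lane to the far rail end at (405,435) is free. I'll lower and push.

```bash
python3 -m handwheel '[[[0,0,0],[0.04,0,0.3],1],[[0,0,0],[0.04,0,0.6],1],[[0,0,0],[0.04,0,0.77],1],[[0,0,0],[0.04,0,0.77],1]]' | head -2
python3 -m handwheel '[[[0,0,0],[0,0.1,0],1],[[0,0,0],[0,0.2,0],1],[[0,0,0],[0,0.3,0],1],[[0,0,0],[0,0.4,0],1],[[0,0,0],[0,0.5,0],1],[[0,0,0],[0,0.6,0],1],[[0,0,0],[0,0.7,0],1],[[0,0,0],[0,0.8,0],1],[[0,0,0],[0,0.85,0],1],[[0,0,0],[0,0.85,0],1]]'
python3 - <<'E'
from h import *
p,d=grab('top','top3.png')
cv2.imwrite('pics/t3c.png',cv2.resize(p[150:370,210:510],(800,587),interpolation=cv2.INTER_CUBIC))
E
```

```text
time: 4.5
tcp_pos: [0.4977, 0.0402, 0.0824]
time: 5.33
tcp_pos: [0.5847, 0.0541, 0.0865]
tool_rot: [0.001, 0.648, 0.761, 0.001]
ft_force: [0.9, 0.8, 2.4]
gripper_width: -0.0001
gripper_force: 0.6
```

View pics/t3c.png

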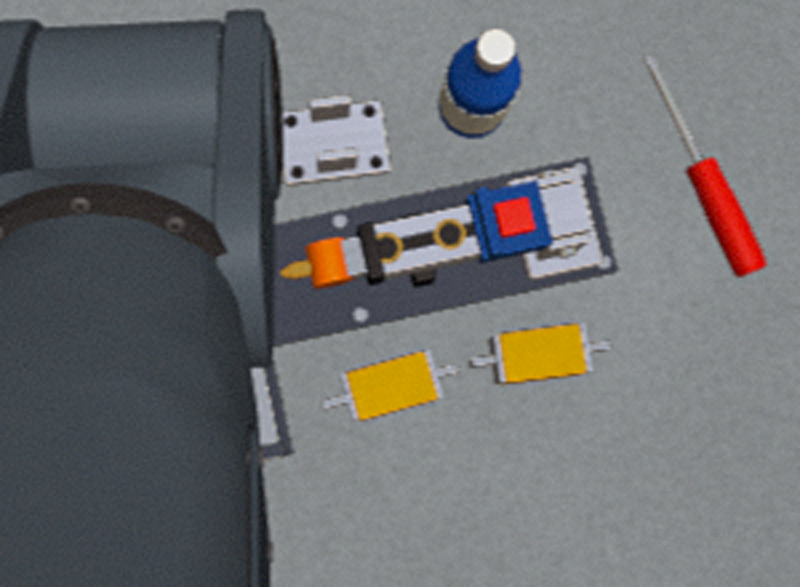

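The arm hides the jig in the top view, and the mast is unchanged. I'll push on in small steps and watch the force.

```bash
python3 -m handwheel '[[[0,0,0],[0,0.04,0],1],[[0,0,0],[0,0.08,0],1],[[0,0,0],[0,0.08,0],1]]'
python3 -m handwheel '[[[0,0,0],[0,0.03,0],1],[[0,0,0],[0,0.06,0],1],[[0,0,0],[0,0.06,0],1]]'
python3 - <<'E'
from h import *
p,d=grab('scene','scene3.png')
cv2.imwrite('pics/s3c.png',cv2.resize(p[200:400,217:483],(800,600),interpolation=cv2.INTER_CUBIC))
E
```

```text
time: 5.63
tcp_pos: [0.5913, 0.0553, 0.0859]
tool_rot: [-0.0, 0.648, 0.762, -0.0]
ft_force: [-3.2, 0.7, 6.6]
gripper_width: -0.0002
gripper_force: 3.6
time: 5.88
tcp_pos: [0.592, 0.0555, 0.0858]
tool_rot: [-0.004, 0.648, 0.762, -0.005]
ft_force: [-37.9, -7.0, 30.1]
gripper_width: -0.0003
gripper_force: 22.1
```

View pics/s3c.png

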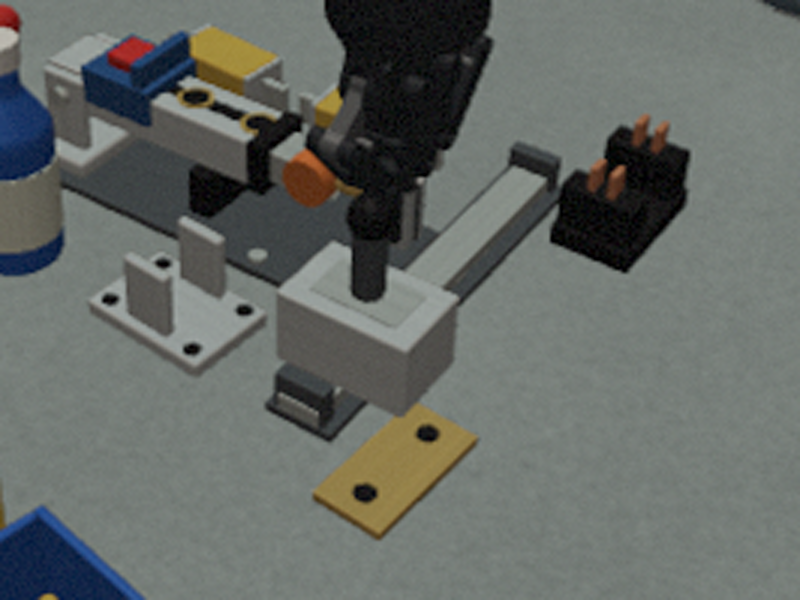

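The block is against the stop: 38 N of resistance and no further motion. I'll back off, lift and re-measure.

```bash
python3 -m handwheel '[[[0,0,0],[0,-0.1,0],1],[[0,0,0],[0,-0.25,0],1],[[0,0,0],[0,-0.25,-0.4],1],[[0,0,0],[0,-0.25,-0.8],1],[[0,0,0],[0,-0.25,-0.9],1],[[0,0,0],[0,-0.25,-0.9],1]]'
python3 -m handwheel '[[[0,0,0],[-1,0,0],1],[[0,0,0],[-1,0,0],1],[[0,0,0],[-1,-0.5,0],1],[[0,0,0],[-1,-1,0],1],[[0,0,0],[-1,-1,0],1],[[0,0,0],[-1,-1,0],1]]'
python3 - <<'E'
from h import *
p,d=grab('top','top4.png')
p2,d2=grab('scene','scene4.png')
for c in 'top','scene':
  dd={'top':d,'scene':d2}[c]
  for b in viewer.boxes_of('jig_handle',c)[:1]: print(c,b,world(c,b['rect'][0],b['rect'][1],dd[int(b['rect'][1]),int(b['rect'][0])]))
c,s,_=blob(p,(0,150,100),(6,255,255),(380,210,430,250));print(onplane('top',*c,.0835))
_,s,m=blob(p2,(0,150,70),(6,255,255),(230,190,300,250));print(s)
ys,xs=np.where(m&(d2>0));W=np.array([world('scene',u,v,d2[v,u]) for u,v in zip(xs,ys)]);W=W[W[:,2]>.080]
print('scene btn',len(W),W.mean(0),W.min(0),W.max(0))
for u,v in zip(*[iter([])]*2): pass
_,s,m=blob(p,(0,150,100),(6,255,255),(380,210,430,250));ys,xs=np.where(m&(d>0));W=np.array([world('top',u,v,d[v,u]) for u,v in zip(xs,ys)]);print('top btn',W.mean(0),W.min(0),W.max(0))
cv2.imwrite('pics/t4c.png',cv2.resize(p[150:370,210:510],(800,587),interpolation=cv2.INTER_CUBIC))
E
```

```text
time: 6.43
tcp_pos: [0.5739, 0.0521, 0.1789]
tool_rot: [0.002, 0.648, 0.762, 0.002]
ft_force: [-1.0, 0.3, 1.2]
gripper_width: 0.0
gripper_force: 0.0
time: 6.93
tcp_pos: [0.4858, -0.0632, 0.1738]
tool_rot: [-0.002, 0.648, 0.761, -0.001]
ft_force: [0.6, 0.2, -0.7]
gripper_width: 0.0002
gripper_force: 0.0
top {'rect': [280.4, 220.2, 43.9, 35.7], 'confidence': 0.84} [0.60977228 0.06229196 0.06835851]Traceback (most recent call last):
  File "<stdin>", line 7, in <module>
  File "h.py", line 18, in blob
    n,l,s,c=cv2.connectedComponentsWithStats(k);i=1+np.argmax(s[1:,4]);return c[i],s[i],l==i
                                                    ~~~~~~~~~^^^^^^^^^
    return _wrapfunc(a, 'argmax', axis=axis, out=out, **kwds)
    return bound(*args, **kwds)
ValueError: attempt to get argmax of an empty sequence
```

Run:
```python
from h import *
p2,d2=grab('scene','scene5.png')
def cloud(lo,hi,roi,zmin,zmax):
    _,s,m=blob(p2,lo,hi,roi);ys,xs=np.where(m&(d2>0));W=np.array([world('scene',u,v,d2[v,u]) for u,v in zip(xs,ys)])
    return W[(W[:,2]>zmin)&(W[:,2]<zmax)]
W=cloud((0,150,70),(6,255,255),(230,190,300,250),.080,.09);print('btn',len(W),np.median(W,0))
r=cv2.minAreaRect(W[:,:2].astype(np.float32)*1000);print(r)
W=cloud((7,150,70),(17,255,255),(280,220,360,290),0.0,.09);print('head',len(W),np.median(W,0),W.min(0),W.max(0))
a=np.radians(10);fx=np.array([np.cos(a),np.sin(a)]);fy=np.array([-np.sin(a),np.cos(a)])
print('head stn proj x',np.percentile(W[:,:2]@fx,[2,98]),'y',np.percentile(W[:,:2]@fy,[2,98]))
for n,b in(('btn top1',onplane('top',402.4,231,.0835)),('head top1',onplane('top',332.3,247.8,.064)),('rail1',onplane('top',286.9,200.6,.016)),('rail2',onplane('top',309.4,320.6,.016))):
    print(n,b[:2]@fx,b[:2]@fy)
cv2.imwrite('pics/s5c.png',cv2.resize(p2[190:340,200:400],(800,600),interpolation=cv2.INTER_CUBIC))
```

```text
btn 59 [ 0.58488013 -0.16060809  0.08272749]
((583.9042358398438, -160.74974060058594), (21.194902420043945, 15.704203605651855), 9.09965991973877)
head 367 [ 0.56846131 -0.02678554  0.05927238] [ 0.49252671 -0.09566418  0.00478829] [ 0.57558788 -0.01474304  0.06793574]
head stn proj x [0.52893219 0.55995304] y [-0.14072905 -0.11357573]
btn top1 0.5424929581270056 -0.2600805502161607
head top1 0.5410422978900375 -0.1292153443218829
rail1 0.6607732220837509 -0.06069984580428717
rail2 0.4187541307816654 -0.05886556008419027
```

View pics/s5c.png

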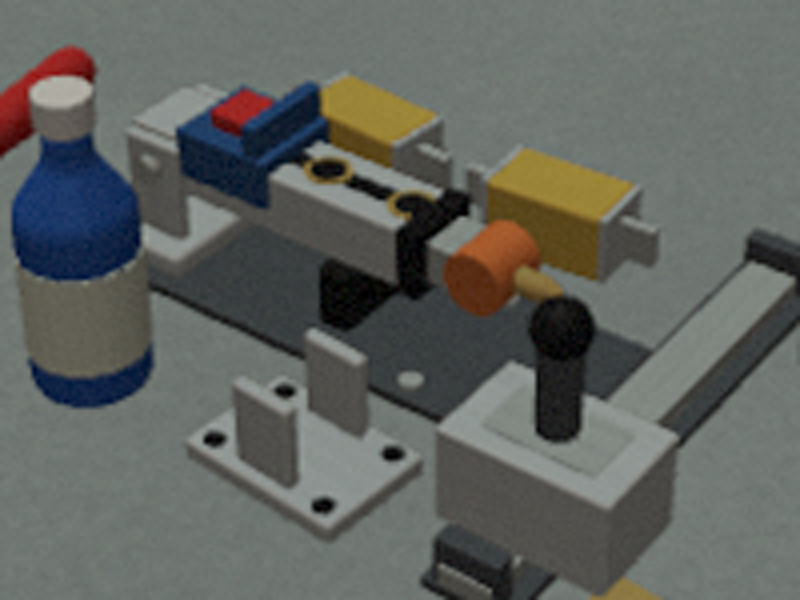

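The block sits at the free end, the mast lies at tube 0 with the button up at (245,110), and the bystanders are in place. Next I'll hover over the button.

```bash
cat >> h.py <<'E'
_a=np.radians(10);FX=np.array([np.cos(_a),np.sin(_a)]);FY=np.array([-np.sin(_a),np.cos(_a)])
def dst(xs,ys,z): delta(*(xs*FX+ys*FY),z,100); p=readout.read_state()['tcp_pos'][:2];print('stn tcp',p@FX,p@FY)
E
python3 -c "
from h import *
dst(.544,-.261,.12)"
```

```text
t 7.1833 tcp [ 0.4907 -0.0623  0.1749] F [-0.7  1.1 -1.3] shift [-1.135  0.73   0.549] turn [-0.    -0.    -0.008] w -0.0005
stn tcp 0.47239590803960974 -0.14657502566889044
```

```bash
python3 -m handwheel '[[[0,0,-0.005],[-0.95,0.73,0],1],[[0,0,-0.005],[-0.95,0.73,0],1],[[0,0,-0.005],[-0.95,0.73,0],1],[[0,0,-0.005],[-0.95,0.73,0.3],1],[[0,0,-0.005],[-0.95,0.73,0.3],1],[[0,0,-0.005],[-0.95,0.73,0.3],1]]' | head -2
python3 -m handwheel '[[[0,0,0],[-0.18,0,0],1],[[0,0,0],[-0.18,0,0.2],1],[[0,0,0],[-0.18,0,0.25],1],[[0,0,0],[-0.18,0,0.25],1],[[0,0,0],[-0.18,0,0.25],1]]' | head -2
python3 - <<'E'
from h import *
dst(.544,-.261,.0865)
p,d=grab('scene','scene6.png')
cv2.imwrite('pics/s6c.png',cv2.resize(p[180:270,210:330],(800,600),interpolation=cv2.INTER_CUBIC))
E
```

```text
time: 7.68
tcp_pos: [0.5766, -0.1439, 0.1437]
time: 8.1
tcp_pos: [0.5804, -0.1616, 0.1211]
t 8.1 tcp [ 0.5804 -0.1616  0.1211] F [ 0.5 -0.   0.2] shift [-0.011  0.005  0.346] turn [-0.    -0.    -0.003] w 0.0003
stn tcp 0.5434970357728488 -0.2598900268362757
```

View pics/s6c.png

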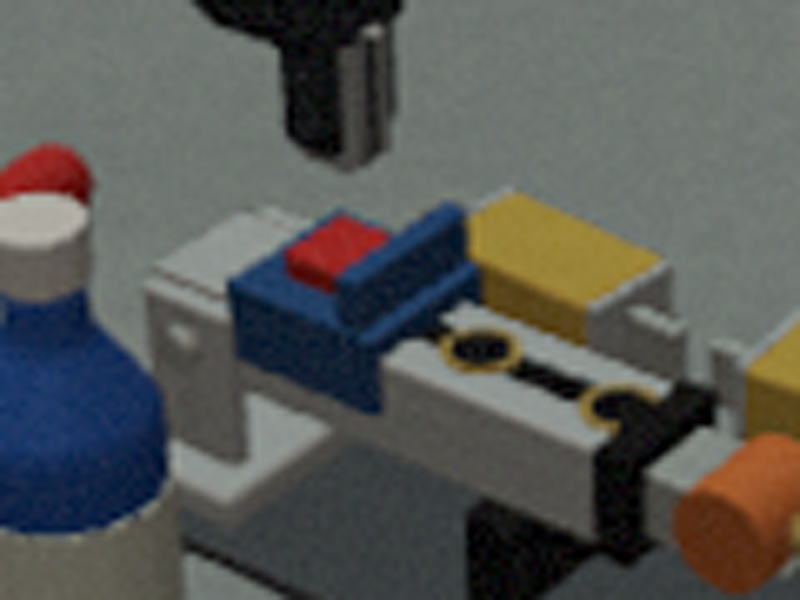

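The closed fingers hang straight over the red button (345,250), clear of the ledge at (400,265). I'll go down slowly.

```bash
python3 -m handwheel '[[[0,0,0],[-0.02,0,0.15],1],[[0,0,0],[-0.02,0,0.22],1],[[0,0,0],[-0.02,0,0.22],1]]' 
python3 -m handwheel '[[[0,0,0],[0,0,0.05],1],[[0,0,0],[0,0,0.09],1],[[0,0,0],[0,0,0.09],1]]'
python3 -m handwheel '[[[0,0,0],[0,0,0.02],1],[[0,0,0],[0,0,0.035],1],[[0,0,0],[0,0,0.035],1]]'
```

```text
time: 8.4
tcp_pos: [0.5801, -0.1638, 0.0975]
tool_rot: [-0.001, 0.644, 0.765, -0.0]
ft_force: [0.1, -0.5, -0.2]
gripper_width: -0.0002
gripper_force: 0.0
time: 8.65
tcp_pos: [0.5811, -0.1642, 0.0894]
tool_rot: [0.0, 0.645, 0.765, 0.0]
ft_force: [-0.2, 1.9, 4.3]
gripper_width: 0.0003
gripper_force: 2.2
time: 8.9
tcp_pos: [0.5811, -0.1644, 0.0865]
tool_rot: [0.001, 0.645, 0.765, 0.0]
ft_force: [1.0, 1.4, 5.4]
gripper_width: -0.0002
gripper_force: 2.9
```

```bash
python3 -m handwheel '[[[0,0,0],[0,0,0.01],1],[[0,0,0],[0,0,0.015],1],[[0,0,0],[0,0,0.015],1]]'
```

```text
time: 9.15
tcp_pos: [0.5813, -0.1648, 0.0863]
tool_rot: [0.001, 0.645, 0.765, 0.0]
ft_force: [-3.8, 1.0, 19.0]
gripper_width: -0.0003
gripper_force: 9.7
```

Flush at 19 N. Now ease slightly and push out about 20 mm, then lift so the tip only bears on the ledge.

```bash
python3 -m handwheel '[[[0,0,0],[0,0,-0.008],1],[[0,0,0],[0.03,0,-0.008],1],[[0,0,0],[0.06,0,-0.008],1],[[0,0,0],[0.09,0,-0.008],1],[[0,0,0],[0.12,0,-0.008],1],[[0,0,0],[0.16,0,-0.008],1],[[0,0,0],[0.2,0,-0.008],1],[[0,0,0],[0.2,0,-0.008],1]]'
python3 -m handwheel '[[[0,0,0],[0,0,-0.06],1],[[0,0,0],[0,0,-0.115],1],[[0,0,0],[0,0,-0.115],1],[[0,0,0],[0,0,-0.115],1]]'
python3 - <<'E'
from h import *
dst(.544,-.261,.0975)
p,d=grab('scene','scene7.png')
cv2.imwrite('pics/s7c.png',cv2.resize(p[180:270,210:330],(800,600),interpolation=cv2.INTER_CUBIC))
E
```

```text
time: 9.82
tcp_pos: [0.5776, -0.1446, 0.0864]
tool_rot: [0.001, 0.644, 0.765, -0.0]
ft_force: [-4.1, 0.5, 13.9]
gripper_width: -0.0002
gripper_force: 6.7
time: 10.15
tcp_pos: [0.5773, -0.1446, 0.0967]
tool_rot: [0.0, 0.645, 0.765, 0.0]
ft_force: [0.5, -0.0, 0.2]
gripper_width: 0.0001
gripper_force: 0.0
t 10.15 tcp [ 0.5773 -0.1446  0.0967] F [ 0.5 -0.   0.2] shift [-0.183  0.007 -0.008] turn [ 0.     0.    -0.003] w 0.0001
stn tcp 0.5434302611920763 -0.242655339821238
```

View pics/s7c.png

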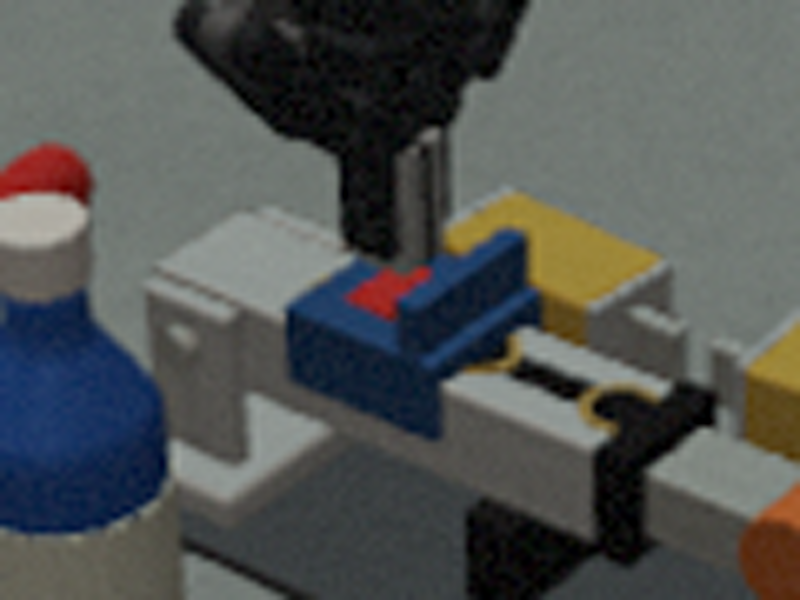

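The button is flush and stays down, and the runner has moved about 20 mm. The tip is above the button but below the ledge top (455,280). I'll push on slowly against the ledge until it locks.

```bash
python3 -m handwheel '[[[0,0,0],[0.04,0,0],1],[[0,0,0],[0.08,0,0],1],[[0,0,0],[0.11,0,0],1],[[0,0,0],[0.14,0,0],1],[[0,0,0],[0.17,0,0],1],[[0,0,0],[0.20,0,0],1],[[0,0,0],[0.22,0,0],1],[[0,0,0],[0.24,0,0],1],[[0,0,0],[0.25,0,0],1],[[0,0,0],[0.26,0,0],1]]'
python3 -m handwheel '[[[0,0,0],[0.01,0,0],1],[[0,0,0],[0.02,0,0],1],[[0,0,0],[0.03,0,0],1],[[0,0,0],[0.03,0,0],1]]'
python3 -m handwheel '[[[0,0,0],[0.01,0,0],1],[[0,0,0],[0.02,0,0],1],[[0,0,0],[0.02,0,0],1]]'
```

```text
time: 11.03
tcp_pos: [0.5729, -0.1188, 0.0966]
tool_rot: [-0.0, 0.645, 0.765, -0.0]
ft_force: [-1.1, -4.3, -2.9]
gripper_width: -0.0001
gripper_force: 2.3
time: 11.37
tcp_pos: [0.5725, -0.1156, 0.0967]
tool_rot: [-0.0, 0.645, 0.765, 0.0]
ft_force: [-0.4, -1.0, -1.1]
gripper_width: -0.0
gripper_force: 0.7
time: 11.62
tcp_pos: [0.5722, -0.1137, 0.0967]
tool_rot: [-0.0, 0.645, 0.765, 0.0]
ft_force: [-0.2, -0.8, -0.3]
gripper_width: 0.0003
gripper_force: 0.2
```

```bash
python3 -m handwheel '[[[0,0,0],[0.01,0,0],1],[[0,0,0],[0.01,0,0],1]]'|sed -n '2p;4p'
python3 -m handwheel '[[[0,0,0],[0.01,0,0],1],[[0,0,0],[0.01,0,0],1]]'|sed -n '2p;4p'
python3 - <<'E'
from h import *
p,d=grab('scene','scene8.png')
cv2.imwrite('pics/s8c.png',cv2.resize(p[180:300,210:370],(800,600),interpolation=cv2.INTER_CUBIC))
E
```

```text
tcp_pos: [0.572, -0.1128, 0.0967]
ft_force: [-0.1, -0.6, 1.1]
tcp_pos: [0.5719, -0.1124, 0.0967]
ft_force: [0.8, -5.1, -0.2]
```

View pics/s8c.png

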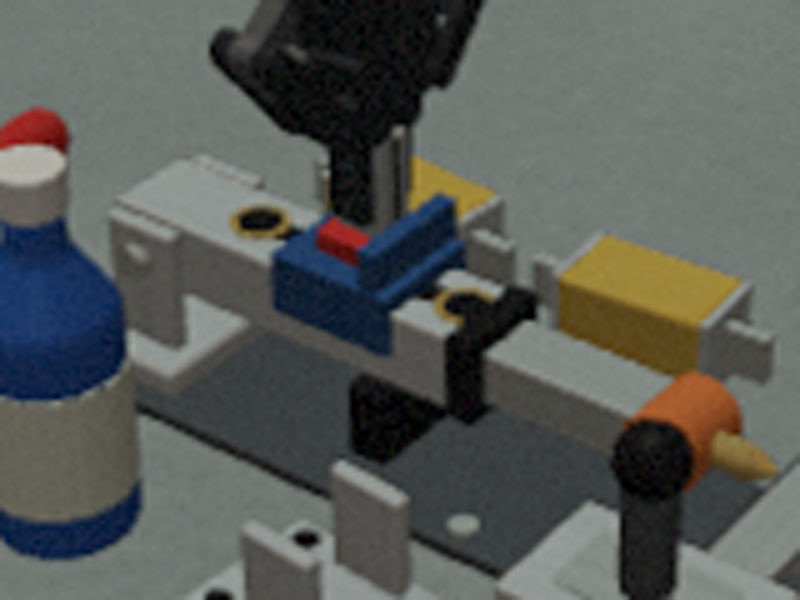

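The button has sprung up again (343,240) with 5 N of resistance, and the runner sits one hole out: locked at the second hole. I'll lift and go over the head.

```bash
python3 -m handwheel '[[[0,0,0],[-0.03,0,0],1],[[0,0,0],[-0.03,0,-0.2],1],[[0,0,0],[-0.03,0,-0.5],-0.18],[[0,0,0],[0.3,0,-0.5],-0.18],[[0,0,0],[0.7,0,-0.5],-0.18],[[0,0,0],[1,0,-0.5],-0.18],[[0,0,0],[1,0,-0.5],-0.18],[[0,0,0],[1,0,-0.5],-0.18]]'
python3 - <<'E'
from h import *
p2,d2=grab('scene','scene9.png')
_,s,m=blob(p2,(7,150,70),(17,255,255),(280,220,380,310));ys,xs=np.where(m&(d2>0));W=np.array([world('scene',u,v,d2[v,u]) for u,v in zip(xs,ys)]);W=W[(W[:,2]>.03)&(W[:,2]<.075)]
x,y=W[:,:2]@FX,W[:,:2]@FY;print('head x',np.percentile(x,[3,97]),'y',np.percentile(y,[3,97]),'z',np.percentile(W[:,2],[3,97]))
dst(.544,-.084,.044)
E
```

```text
time: 12.67
tcp_pos: [0.5547, -0.0122, 0.1467]
tool_rot: [-0.0, 0.644, 0.765, 0.0]
ft_force: [-0.2, -0.7, -0.7]
gripper_width: 0.0503
gripper_force: 0.0
head x [0.53074068 0.55767392] y [-0.0902594 -0.0676069] z [0.05044325 0.06735286]
t 12.7167 tcp [ 0.5549 -0.0132  0.1467] F [0.4 0.1 0.5] shift [ 0.254 -0.003  1.027] turn [ 0.    -0.    -0.002] w 0.0503
stn tcp 0.5442211934816379 -0.10937640552589667
```

```bash
python3 -m handwheel '[[[0,0,0],[0.26,0,0],-0.18],[[0,0,0],[0.26,0,0.3],-0.18],[[0,0,0],[0.26,0,0.6],-0.18],[[0,0,0],[0.26,0,0.6],-0.18]]'
python3 - <<'E'
from h import *
p,d=grab('scene','scene10.png')
cv2.imwrite('pics/s10c.png',cv2.resize(p[180:300,250:410],(800,600),interpolation=cv2.INTER_CUBIC))
E
```

```text
time: 13.05
tcp_pos: [0.548, 0.0114, 0.0822]
tool_rot: [-0.003, 0.645, 0.764, -0.002]
ft_force: [-1.1, 0.2, -1.4]
gripper_width: 0.0506
gripper_force: 0.0
```

View pics/s10c.png

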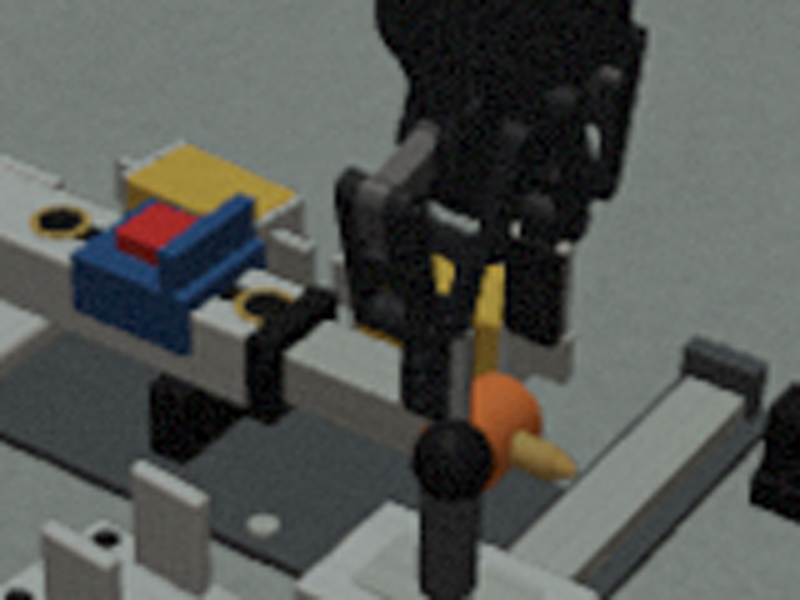

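The fingers straddle the orange head across its flats, the button at (155,230) is still up, and the jig handle ball (455,460) clears the gripper by calculation. I'll lower and pinch.

```bash
python3 -m handwheel '[[[0,0,0],[0,0,0.2],-0.18],[[0,0,0],[0,0,0.37],-0.18],[[0,0,0],[0,0,0.37],-0.18],[[0,0,0],[0,0,0.37],-0.18]]'
python3 -c "
from h import *
dst(.544,-.084,.044)"
```

```text
time: 13.43
tcp_pos: [0.551, 0.0115, 0.0507]
tool_rot: [0.0, 0.645, 0.764, 0.0]
ft_force: [0.3, -0.2, 0.9]
gripper_width: 0.0506
gripper_force: 0.0
t 13.4333 tcp [0.551  0.0115 0.0507] F [ 0.3 -0.2  0.9] shift [ 0.003 -0.006  0.067] turn [ 0.     0.    -0.004] w 0.0506
stn tcp 0.5446338862549814 -0.08432554989859257
```

```bash
python3 -m handwheel '[[[0,0,0],[0,-0.005,0.04],-0.18],[[0,0,0],[0,-0.005,0.04],1],[[0,0,0],[0,-0.005,0.04],1],[[0,0,0],[0,-0.005,0.04],1],[[0,0,0],[0,-0.005,0.04],1],[[0,0,0],[0,-0.005,0.04],1]]' 30
python3 -c "
from h import *
dst(.544,-.084,.044)"
```

```text
time: 13.93
tcp_pos: [0.5492, 0.0118, 0.0464]
tool_rot: [-0.0, 0.644, 0.765, -0.001]
ft_force: [-8.0, -3.3, 8.0]
gripper_width: 0.0293
gripper_force: 34.5
t 13.9333 tcp [0.5492 0.0118 0.0464] F [-8.  -3.3  8. ] shift [-0.002  0.012  0.024] turn [-0.001  0.    -0.002] w 0.0293
stn tcp 0.5428545966342456 -0.08375404536745452
```

```bash
python3 -m handwheel '[[[0,0,0],[-0.005,-0.01,-0.147],1],[[0,0,0],[-0.02,-0.01,-0.293],1],[[0,0,0],[-0.046,-0.01,-0.438],1],[[0,0,0],[-0.082,-0.01,-0.58],1],[[0,0,0],[-0.127,-0.01,-0.72],1],[[0,0,0],[-0.183,-0.01,-0.856],1],[[0,0,0],[-0.247,-0.01,-0.988],1],[[0,0,0],[-0.247,-0.01,-0.988],1]]'
```

```text
time: 14.6
tcp_pos: [0.5534, -0.0134, 0.1467]
tool_rot: [0.001, 0.645, 0.765, 0.0]
ft_force: [-2.9, 0.3, -1.1]
gripper_width: 0.0294
gripper_force: 32.3
```

Run:
```python
from h import *
for l in ['head','snap_top']:
  pass
p,d=grab('scene','scene11.png')
cv2.imwrite('pics/s11c.png',cv2.resize(p[130:300,210:437],(800,600),interpolation=cv2.INTER_CUBIC))
```

```text
(no output)
```

View pics/s11c.png

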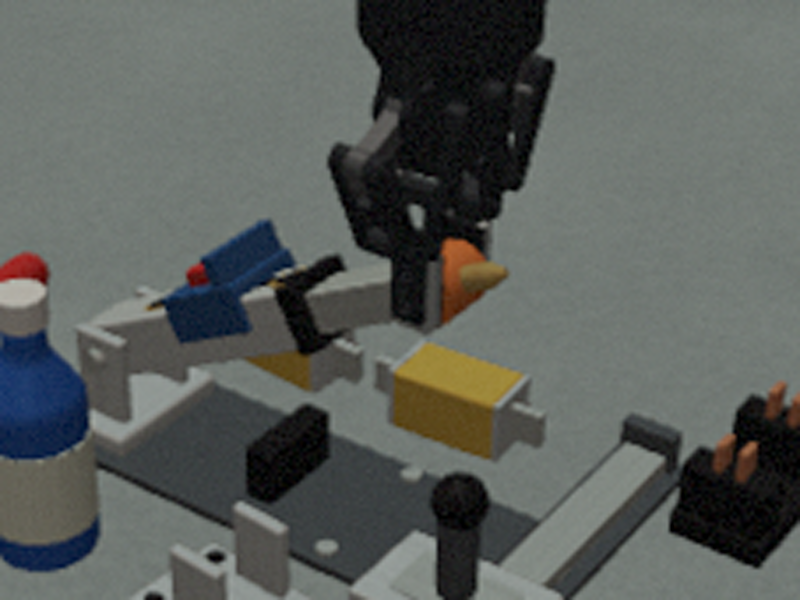

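The mast is swinging up with the head (455,275) held in the grip. Forces are low and the button is still up, so I'll follow the arc onward.

```bash
python3 -m handwheel '[[[0,0,0],[-0.074,0,-0.127],1],[[0,0,0],[-0.156,0,-0.249],1],[[0,0,0],[-0.247,0,-0.365],1],[[0,0,0],[-0.345,0,-0.474],1],[[0,0,0],[-0.451,0,-0.576],1],[[0,0,0],[-0.564,0,-0.67],1],[[0,0,0],[-0.683,0,-0.756],1],[[0,0,0],[-0.683,0,-0.756],1]]'
python3 -m handwheel '[[[0,0,0],[-0.125,0,-0.078],1],[[0,0,0],[-0.255,0,-0.146],1],[[0,0,0],[-0.39,0,-0.205],1],[[0,0,0],[-0.528,0,-0.255],1],[[0,0,0],[-0.669,0,-0.295],1],[[0,0,0],[-0.813,0,-0.325],1],[[0,0,0],[-0.959,0,-0.345],1],[[0,0,0],[-0.959,0,-0.345],1]]'
```

```text
time: 15.32
tcp_pos: [0.5657, -0.0817, 0.2217]
tool_rot: [0.001, 0.645, 0.764, 0.001]
ft_force: [3.6, 0.8, 0.5]
gripper_width: 0.0292
gripper_force: 31.5
time: 15.98
tcp_pos: [0.5826, -0.1759, 0.2552]
tool_rot: [0.002, 0.645, 0.764, 0.001]
ft_force: [11.0, 2.3, 0.0]
gripper_width: 0.0295
gripper_force: 30.4
```

```bash
python3 -m handwheel '[[[0,0,0],[-0.06,0.015,-0.005],1],[[0,0,0],[-0.12,0.03,-0.01],1],[[0,0,0],[-0.19,0.03,-0.01],1],[[0,0,0],[-0.25,0.03,-0.01],1],[[0,0,0],[-0.27,0.03,-0.01],1],[[0,0,0],[-0.27,0.03,-0.01],1]]'
python3 -m handwheel '[[[0,0,0],[-0.02,0,0],1],[[0,0,0],[-0.04,0,0],1],[[0,0,0],[-0.04,0,0],1],[[0,0,0],[-0.04,0,0],1]]'
```

```text
time: 16.48
tcp_pos: [0.5881, -0.201, 0.2551]
tool_rot: [-0.0, 0.645, 0.764, -0.0]
ft_force: [-1.3, 0.4, -2.5]
gripper_width: 0.0298
gripper_force: 30.1
time: 16.82
tcp_pos: [0.5889, -0.2044, 0.2553]
tool_rot: [-0.0, 0.645, 0.765, -0.0]
ft_force: [-3.5, 0.2, -3.0]
gripper_width: 0.0295
gripper_force: 29.9
```

```bash
python3 -m handwheel '[[[0,0,0],[-0.02,0,0],1],[[0,0,0],[-0.04,0,0],1],[[0,0,0],[-0.04,0,0],1],[[0,0,0],[-0.04,0,0],1]]' | sed -n '2p;4p'
python3 - <<'E'
from h import *
p,d=grab('scene','scene12.png');p2,d2=grab('top','top12.png')
_,s,m=blob(p,(7,150,70),(17,255,255),(180,60,330,260));print(s)
ys,xs=np.where(m&(d>0));W=np.array([world('scene',u,v,d[v,u]) for u,v in zip(xs,ys)]);print(len(W),np.percentile(W@np.array([*FY,0]),[5,50,95]),np.percentile(W[:,2],[5,95]))
E
```

```text
tcp_pos: [0.5897, -0.2085, 0.2554]
ft_force: [-4.3, -0.6, -4.1]
[231 101  20  24 322]
321 [-0.29461713 -0.28484677 -0.28004194] [0.2521782  0.27536021]
```

```bash
cat > pl.py <<'E'
from h import *
def mast():
    p,d=grab('scene');P=[]
    for v in range(90,260):
        for u in range(170,330):
            if d[v,u]>0: P.append(world('scene',u,v,d[v,u]))
    P=np.array(P);x,y,z=P[:,:2]@FX,P[:,:2]@FY,P[:,2]
    k=(abs(x-.543)<.013)&(y>-.32)&(y<-.24)&(z>.085)&(z<.18)
    y,z=y[k],z[k]
    for _ in range(4):
        c=np.polyfit(z,y,1);r=y-np.polyval(c,z);g=abs(r)<.005;y,z=y[g],z[g]
    print('pts',len(y),'dy/dz',c[0],'angle',np.pi/2-np.arctan(c[0]),'face y at hinge z',np.polyval(c,.052),'rms',r.std())
mast()
s=readout.read_state();print(s['time'],s['tcp_pos'],s['ft_force'])
E
python3 pl.py
```

```text
Traceback (most recent call last):
  File "pl.py", line 13, in <module>
    mast()
    ~~~~^^
  File "pl.py", line 6, in mast
    if d[v,u]>0: P.append(world('scene',u,v,d[v,u]))
                          ~~~~~^^^^^^^^^^^^^^^^^^^^
  File "h.py", line 8, in world
    c=viewer.get_calibration(n);K,R,t=map(np.array,(c['mtx'],c['R'],c['t']))
ValueError: time passes only in moves, steps and waits
```

```bash
cat > pl.py <<'E'
from h import *
def mast():
    p,d=grab('scene');c=viewer.get_calibration('scene');K,R,t=map(np.array,(c['mtx'],c['R'],c['t']))
    v,u=np.mgrid[90:260,170:330];v=v.ravel();u=u.ravel();dd=d[v,u];g=dd>0;v,u,dd=v[g],u[g],dd[g]
    P=((np.linalg.inv(K)@np.array([u,v,np.ones(len(u))]))*dd-t.reshape(3,1)).T@R
    x,y,z=P[:,:2]@FX,P[:,:2]@FY,P[:,2]
    k=(abs(x-.543)<.013)&(y>-.33)&(y<-.24)&(z>.085)&(z<.18)
    y,z=y[k],z[k]
    for _ in range(4):
        c=np.polyfit(z,y,1);r=y-np.polyval(c,z);g=abs(r)<.005;y,z=y[g],z[g]
    print('pts',len(y),'dy/dz',c[0],'angle',np.pi/2-np.arctan(c[0]),'face y at hinge z',np.polyval(c,.052),'rms',r.std())
mast()
s=readout.read_state();print(s['time'],s['tcp_pos'],s['ft_force'])
E
python3 pl.py
```

```text
pts 522 dy/dz -0.0013757359460319976 angle 1.5721720618730008 face y at hinge z -0.27947380336770095 rms 0.0009662121892265638
17.35 [ 0.58967951 -0.20836463  0.25550488] [-5.15037885 -0.52919924 -2.41313749]
```

```bash
python3 -m handwheel '[[[0,0,0],[-0.03,0,0],1],[[0,0,0],[-0.06,0,0],1],[[0,0,0],[-0.06,0,0],1]]' | sed -n '2p;4p'; python3 pl.py
```

```text
tcp_pos: [0.5907, -0.214, 0.2555]
ft_force: [-4.4, 2.5, -2.4]
pts 520 dy/dz -0.030800512249267 angle 1.6015871047277497 face y at hinge z -0.27925973875190485 rms 0.0009596398852504145
17.65 [ 0.59072392 -0.21399286  0.25549683] [-5.83765362  1.93619244 -2.58793241]
```

The mast is now at its stop (1.60). Release and lift straight up.

```bash
python3 -m handwheel '[[[0,0,0],[0,0,0],-0.5],[[0,0,0],[0,0,0],-0.5],[[0,0,0],[0,0,0],-0.5],[[0,0,0],[0,0,0],-0.5],[[0,0,0],[0,0,-0.3],-0.5],[[0,0,0],[0,0,-0.6],-0.5],[[0,0,0],[0,0,-1],-0.5],[[0,0,0],[0,0,-1],-0.5],[[0,0,0],[0,0,-1],-0.5]]'; python3 pl.py
python3 - <<'E'
from h import *
p,d=grab('scene','scene13.png');p2,d2=grab('top','top13.png')
for n,dd in(('top',d2),('scene',d)):
  for l in ['holder','busbar','cleaner','fuse_a','spare_foot','driver','jig_handle','snap_top']:
    for b in viewer.boxes_of(l,n)[:2]:
        if b['confidence']>.5: u,v=b['rect'][:2];print(n,l,round(b['confidence'],2),np.round(b['rect']),np.round(world(n,u,v,dd[int(v),int(u)]),3))
E
```

```text
time: 18.4
tcp_pos: [0.5915, -0.2144, 0.3581]
tool_rot: [0.003, 0.645, 0.765, 0.001]
ft_force: [0.6, 0.2, -0.7]
gripper_width: 0.0641
gripper_force: 0.0
pts 526 dy/dz -0.03058456883300869 angle 1.6013713645464906 face y at hinge z -0.2792378229400947 rms 0.0010040419865084247
18.45 [ 0.59094831 -0.21424657  0.35591648] [-0.44505272  0.13991018 -1.3080618 ]
top holder 0.73 [284. 326.  33.  48.] [0.414 0.065 0.015]
top busbar 0.77 [257. 207.  19.  38.] [0.652 0.116 0.007]
top cleaner 0.61 [389. 179.  32.  46.] [ 0.671 -0.139  0.106]
top fuse_a 0.9 [413. 285.  52.  22.] [ 0.484 -0.183  0.039]
top fuse_a 0.9 [357. 295.  51.  29.] [ 0.468 -0.078  0.037]
top spare_foot 0.87 [335. 204.  42.  30.] [ 0.653 -0.042  0.009]
top spare_foot 0.63 [439. 214.  20.  47.] [ 0.577 -0.195  0.224]
top jig_handle 0.94 [284. 220.  46.  34.] [0.61  0.056 0.071]
scene holder 0.61 [422. 265.  46.  50.] [0.444 0.089 0.041]
scene busbar 0.7 [351. 356.  56.  41.] [0.653 0.122 0.004]
scene cleaner 0.61 [221. 251.  30.  85.] [ 0.693 -0.123  0.082]
scene fuse_a 0.6 [293. 223.  37.  34.] [ 0.505 -0.164  0.034]
scene fuse_a 0.58 [342. 243.  46.  32.] [ 0.484 -0.056  0.032]
scene spare_foot 0.76 [276. 300.  57.  53.] [ 0.655 -0.04   0.009]
scene driver 0.88 [196. 228.  58.  53.] [ 0.629 -0.306  0.011]
scene jig_handle 0.57 [341. 301.  61.  76.] [0.624 0.072 0.06 ]
scene snap_top 0.56 [422. 264.  45.  52.] [0.449 0.091 0.047]
```

```bash
python3 -c "
from plant import sign_off
print(sign_off())"
```

```text
the job is handed in; nothing more can be done
None
```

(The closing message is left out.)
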